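# Put the microscopy kit into its matching trays

### The job

Tidy up the microscopy kit: put the forceps, the slide carton, the round objective case and the little cover-glass box each into the shallow tray on the bench that matches its outline, resting flat on the tray's floor inside the rim, the same way up as it is now. Leave the tally counter and the memory stick where they are.

Things in the scene. Friction and masses are not known exactly. Their poses are not given: they have to be found in the camera images.
- forceps: fine steel forceps lying flat on the bench, 11 mm wide (x) at most, 123 mm long (y), 11 mm high, 22 g, rigid, by its shape about 0.05 rad off level; plainly the long thin thing. Origin: centre of the underside; long axis y, z up. Grip it across x at the middle.
- slide_carton: small white card carton standing on its long narrow side, 33 mm (x) by 82 mm (y), 60 mm high. Origin: centre of the underside; long axis y, z up. Grip it across x.
- objective_case: upright round screw case with a white body of 38 mm and a black cap of 40 mm diameter (cap from 46 mm up), 61 mm high. Origin: centre of the underside; z up, the axis.
- cover_box: tiny square white cover-glass box with a lid (lid fixed), 27 mm (x) by 27 mm (y), 16 mm high. Origin: centre of the underside; z up, x and y square to its sides.
- forceps_tray: long narrow shallow aluminium tray with a grey floor, inside 27 mm (x) by 139 mm (y), outside 35 by 147 mm; the rims of its long sides are cut away over the middle 64 mm to leave room for fingers. Long axis y. Fixed to the bench, may stand at any yaw. Floor 3 mm and rim top 7 mm above the bench, rim 4 mm wide. Origin: centre of the underside, on the bench; z up.
- carton_tray: oblong shallow aluminium tray with a grey floor, inside 49 mm (x) by 98 mm (y), outside 57 by 106 mm. Long axis y. Fixed to the bench, may stand at any yaw. Floor 3 mm and rim top 7 mm above the bench, rim 4 mm wide. Origin: centre of the underside, on the bench; z up.
- case_tray: round shallow aluminium tray with a grey floor, inside 56 mm, outside 64 mm diameter. Fixed to the bench, may stand at any yaw. Floor 3 mm and rim top 7 mm above the bench, rim 4 mm wide. Origin: centre of the underside, on the bench; z up.
- cover_box_tray: small square shallow aluminium tray with a grey floor, inside 43 by 43 mm, outside 51 by 51 mm, sides along x and y. Fixed to the bench, may stand at any yaw. Floor 3 mm and rim top 7 mm above the bench, rim 4 mm wide. Origin: centre of the underside, on the bench; z up.
- tally_counter: bystander: loose round grey tally counter with a small thumb lever, 53 by 59 mm, 27 mm high, in the midst of the work. Origin: centre of the underside. (Also fixed here and to be kept clear of: a warming cabinet 0.41 m high at the right, beyond y = -0.50 m where x is over 0.36 m.)
- usb_stick: bystander: loose red memory stick with a metal plug, 19 by 56 mm, 9 mm high, near the robot's side of the bench. Origin: centre of the underside.
Not all that is in view belongs to the job. Leave any turquoise look-alike of the forceps_tray alone.

How it is judged:
At the end, for the whole second after the job is handed in: Each of the four things rests in its own tray: centre within 14 mm of the tray's, underside on the floor (0.5 to 6 mm above the tray's underside), upright within 0.15 rad, forceps and carton along their tray's long axis within 0.25 rad (either way round), all at rest (horizontal distance between forceps and forceps_tray below 0.014 m and z of forceps in the frame of forceps_tray between 0.0005 and 0.006 m and angle between each of forceps, slide_carton, objective_case, cover_box's own z axis and vertical below 0.15 rad and linear speed of each of forceps, slide_carton, objective_case, cover_box below 0.02 m/s and angular speed of each of forceps, slide_carton, objective_case, cover_box below 0.2 rad/s and angle between the y axis of forceps and the y axis of forceps_tray, either way round below 0.25 rad and horizontal distance between slide_carton and carton_tray below 0.014 m and z of slide_carton in the frame of carton_tray between 0.0005 and 0.006 m and angle between the y axis of slide_carton and the y axis of carton_tray, either way round below 0.25 rad and horizontal distance between objective_case and case_tray below 0.014 m and z of objective_case in the frame of case_tray between 0.0005 and 0.006 m and horizontal distance between cover_box and cover_box_tray below 0.014 m and z of cover_box in the frame of cover_box_tray between 0.0005 and 0.006 m); the robot touches nothing.
It fails at once if the tally counter is pushed more than 25 mm from its place (distance of tally_counter from where it was at the start of the episode above 0.025 m).
It fails at once if the memory stick is pushed more than 25 mm from its place (distance of usb_stick from where it was at the start of the episode above 0.025 m).
It also fails if it takes over 120 s, if anything falls off the work surface, if the arm or the gripper's body presses on something with over 40 N, if the wrist force passes 120 N, or if a joint passes its speed limit or range.

### The arm

A 7-joint arm with a two-finger parallel gripper is mounted at the origin on a cart in front of the work surface, level with it; the furniture and walls round the work are solid. World frame = base frame: x ahead of the robot, y to its left, z up, the work surface at z = 0. Lengths are in m, angles in rad, forces in N, time in s.
With the tool pointing down it reaches from about 0.4 to 0.925 m from the base axis. Payload 5.6 kg.
Tool frame: the origin (TCP) lies at the very end of the fingers, on their centre line; the grasp point (between the pads) lies 19 mm behind it; z points along the fingers, y is the direction in which the jaws open and shut (so a half turn about z gives the same grasp; the last joint's range is limited). The gripper opens to 85 mm and grips with 20 to 120 N. Pads are 22 mm wide; open, the fingers measure 114 mm over their backs; the gripper's body (76 mm by 85 mm) begins 54 mm behind the grasp point. The pads swing forward as they close: fully open they stand 13 mm farther back than shut.
Start: joints at [-1.278, 0.468, -0.012, 1.603, 0.006, 1.071, -0.056], TCP at [0.214, 0.614, 0.231] pointing down, gripper open.
Joint ranges: [-2.53, 2.53], [-0.31, 2.02], [-1.57, 1.55], [0.28, 2.44], [-1.29, 4.43], [0.15, 1.84], [-2.92, 2.92]. Speed limits (rad/s): [2.57, 2.57, 3.14, 3.14, 3.14, 3.14, 3.14].

### API

Orientations are given as a unit quaternion [x, y, z, w].
In Python, from bench import ctrl, read_camera gives the robot as it stands.
- The arm moves only by the tool servo_tool, never from a script. Its argument "deltas" is a list of rows, each an object of numbers: "dx", "dy", "dz": the shift along the tool's x, y, z in mm; "wx", "wy", "wz": the turn, a rotation vector about the tool's x, y, z in degrees. A call has 1 to 20 rows; each row shifts and turns the commanded pose from where the row before left it, along the tool's axes as they then stand; what a row does not reach is not made up. A row lasts 1/10 s, in which the tool goes at most 50 mm and 8.59 degrees, less where a joint would pass 70% of its speed; a pose out of reach is approached as far as the arm can. A call is refused whole if a number of a shift passes 50 or a number of a turn 8.59, either way. A call with a gripper value outside its range is refused whole. "jaw" is the closure in counts, from 0 (fully open) to 255 (shut), set as the call begins (left out, the last holds). The fingers move at their own pace and stop on an object; "grip_force" is the grip in N (left out, the last holds). Time passes only in rows, so rows that do not move let the fingers close. It gives the time, the measured TCP pose, the force and the opening at its end, in the units of the state.
- ctrl.sense(): the state, without advancing time (a new reading comes with each control period).
- read_camera(name): name is "scene" or "top" or "wrist"; returns a dict with "frame" (420x560x3 uint8, red, green, blue), "K" (3x3 intrinsics, pixels), "dist_coeffs" ([k1, k2, p1, p2, k3] as OpenCV has them; the pictures are not rectified), "xyz" and "attitude" of the camera in the world. Camera axes: x right, y down, z forward; pixel columns grow to the right and rows downward; lengths in m; the calibration is good to about 2 mm. A picture is of the moment at which its call begins. There is no depth.
- ctrl.close_job(): hands the job in, once; it reports no verdict.
The state is a dict: "time": time; "qpos": joint angles; "qd": joint speeds; "joint_torque": joint torques, N m; "position": TCP position; "eef_rot": TCP orientation; "force": force on the tool from outside, world axes, zero at the start; "wrist_torque": the same for the moment, N m; "finger_gap": finger opening in m.
Only numpy, scipy, OpenCV 4.12 (cv2) and the standard library are available. Lean on these libraries where they do the work, as an engineer would, in place of code of your own. Each camera call takes 0.05 s, during which the arm holds its last target. There are 200 camera calls.

## Working session

There is one attempt and no reset: what is moved stays moved. The work goes in short steps, Python scripts to look and compute and a tool call to move; the robot and the scene stay as the last step left them, time stands still between calls to the robot, and variables do not carry over. Pictures are saved under pics/ and viewed, about 12 in all and at most 16, crops included, and the job is handed in when it is done.

Besides the shell and the picture viewer there is one more tool, called after "Call:" in YAML: its name, and indented under it one key for each argument. servo_tool: Moves the arm, as the interface text tells. Its arguments: {"type":"object","properties":{"deltas":{"type":"array"},"jaw":{"type":"number"},"grip_force":{"type":"number"}},"required":["deltas"]}

```bash
ls; mkdir -p pics; cat > h.py <<'E'
import numpy as np, cv2
from scipy.spatial.transform import Rotation as R
from bench import ctrl, read_camera
def look(name,fn=None):
    c=read_camera(name)
    if fn: cv2.imwrite('pics/'+fn,cv2.cvtColor(c['frame'],cv2.COLOR_RGB2BGR))
    return c
def rot(c):
    a=np.array(c['attitude'],float)
    return a if a.shape==(3,3) else R.from_quat(a).as_matrix()
def cast(c,px,z):
    px=np.array(px,float).reshape(-1,1,2)
    n=cv2.undistortPoints(px,np.array(c['K']),np.array(c['dist_coeffs'])).reshape(-1,2)
    d=np.c_[n,np.ones(len(n))]@rot(c).T
    o=np.array(c['xyz'])
    return o+d*((z-o[2])/d[:,2])[:,None]
def proj(c,P):
    M=rot(c).T; t=-M@np.array(c['xyz'])
    return cv2.projectPoints(np.array(P,float).reshape(-1,3),cv2.Rodrigues(M)[0],t,np.array(c['K']),np.array(c['dist_coeffs']))[0].reshape(-1,2)
E
python3 - <<'E'
from h import *
for n in ['top','scene']:
    c=look(n,n+'0.png'); print(n,c['xyz'],c['attitude'],np.array(c['K']).tolist(),c['dist_coeffs'])
    import pickle; pickle.dump(c,open(n+'0.pkl','wb'))
s=ctrl.sense(); print({k:s[k] for k in('time','position','eef_rot','finger_gap','force')})
E
```

```text
pics
top [ 0.31979825 -0.00812973  1.3887862 ] [-0.69980617  0.7089978  -0.05963298  0.06354015] [[536.283197154057, 0.0, 282.4627008098299], [0.0, 536.283197154057, 213.4667507449528], [0.0, 0.0, 1.0]] [0.07121801 0.         0.         0.         0.        ]
scene [-0.46739517 -0.5327395   0.84140615] [ 0.75447064 -0.4630393   0.23745569 -0.39997931] [[531.8500410199122, 0.0, 283.3048686155596], [0.0, 531.8500410199122, 205.9311152363089], [0.0, 0.0, 1.0]] [-0.18092086  0.          0.          0.          0.        ]
{'time': 0.1, 'position': array([0.21409194, 0.6132104 , 0.23041227]), 'eef_rot': array([ 1.67147894e-01,  9.85931510e-01, -7.95025394e-04, -7.75276613e-05]), 'finger_gap': 0.085527781093696, 'force': array([-0.44556668, -0.49741758, -0.22295363])}
```

View pics/top0.png

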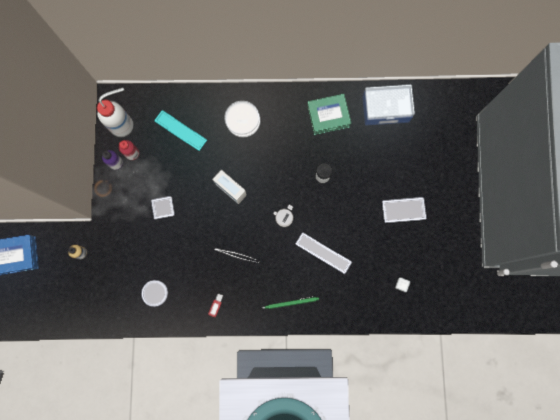

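View pics/scene0.png

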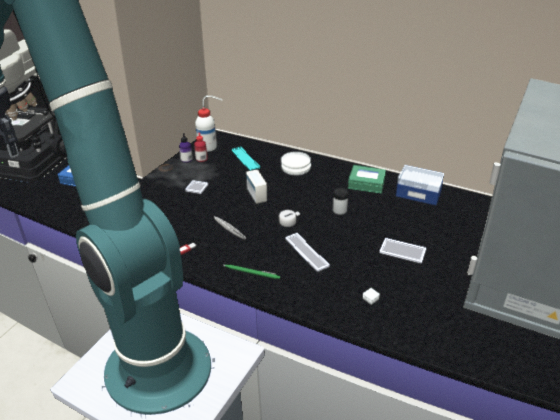

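```bash
python3 - <<'E'
from h import *; import pickle
T=pickle.load(open('top0.pkl','rb'));S=pickle.load(open('scene0.pkl','rb'))
for P in [(0,0,0),(0.214,0.614,0.231),(0.4,0,0)]: print(P,proj(T,P),proj(S,P))
f=T['frame'];hsv=cv2.cvtColor(f,cv2.COLOR_RGB2HSV)
m=(hsv[...,2]>75).astype(np.uint8)*255
m=cv2.morphologyEx(m,cv2.MORPH_CLOSE,np.ones((3,3)))
cs,_=cv2.findContours(m,cv2.RETR_EXTERNAL,cv2.CHAIN_APPROX_NONE)
H=dict(forceps_tray=((323,253),.007),carton_tray=((404,210),.007),case_tray=((154,293),.007),cover_tray=((162,208),.007),forceps=((237,255),.006),carton=((229,186),.06),case=((323,173),.061),cover=((403,285),.016),tally=((284,216),.027),usb=((216,306),.009),pen=((290,302),.006))
for n,(p,z) in H.items():
    best=min(cs,key=lambda c:abs(cv2.pointPolygonTest(c,p,True)) if cv2.pointPolygonTest(c,p,True)<0 else -1)
    W=cast(T,best.reshape(-1,2),z)[:,:2]
    (c,s,a)=cv2.minAreaRect((W*1000).astype(np.float32))
    print(n,'px n',len(best),'centre',np.round(c,1),'size',np.round(s,1),'ang',round(a,1))
big=cv2.resize(f[140:320,140:440],None,fx=2.6,fy=2.6,interpolation=cv2.INTER_CUBIC)
cv2.imwrite('pics/crop1.png',big[...,::-1])
E
```

```text
(0, 0, 0) [[284.56333286 443.58696581]] [[157.47871252 368.27659989]]
(0.214, 0.614, 0.231) [[-17.70239247 366.91422821]] [[  9.50805635 154.20819081]]
(0.4, 0, 0) [[282.49686859 276.43641849]] [[256.79667525 253.50308458]]
forceps_tray px n 123 centre [ 459.5 -105.4] size [151.2  39.5] ang 58.1
carton_tray px n 125 centre [ 569.5 -318. ] size [ 62.1 111.9] ang 4.0
case_tray px n 77 centre [362.8 326.8] size [66.6 65.2] ang 89.0
cover_tray px n 120 centre [615.5 318.6] size [120.9  57.9] ang 12.0
forceps px n 90 centre [456.9 118.8] size [118.9  14.6] ang 70.8
carton px n 78 centre [626.5 131.7] size [95.8 41.8] ang 48.5
case px n 35 centre [ 641.6 -101.6] size [35.4 19.1] ang 67.5
cover px n 42 centre [ 376.1 -302.6] size [32.  32.1] ang 68.7
tally px n 63 centre [552.3  -8.8] size [49.7 55.3] ang 24.6
usb px n 54 centre [330.6 169.9] size [22.7 59.5] ang 68.4
pen px n 113 centre [334.2 -18.3] size [ 13.1 144. ] ang 8.6
```

View pics/crop1.png

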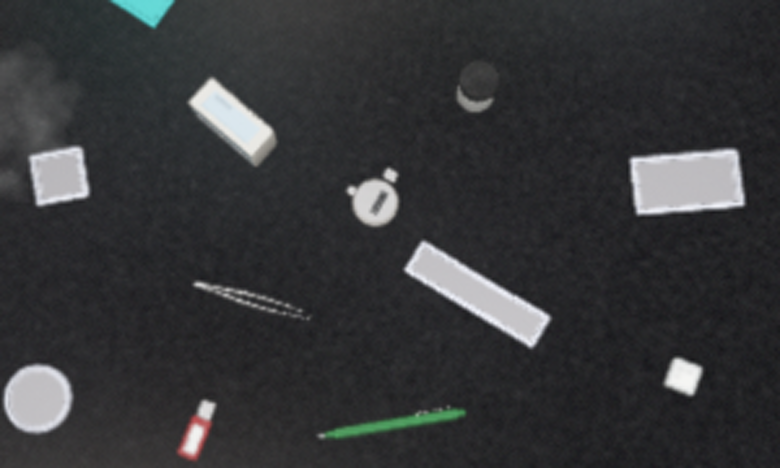

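The forceps are the silver prongs at top (237,255); the green pen at (290,302) is the look-alike. The forceps tray is the grey one at (323,253), not the turquoise one at (181,130). The case is the black-capped jar at (323,173), and its tray is the grey disc at (154,293), not the white dish at (242,119). The carton is at (229,186) with its tray at (404,210). The cover box is at (403,285) with its tray at (162,208). The measured sizes fit, so I'm moving to the forceps first.

Call:
servo_tool:
  deltas:
    - {"dx": -32.7,"dy": -32.2}
    - {"dx": -32.7,"dy": -32.2}
    - {"dx": -32.7,"dy": -32.2}
    - {"dx": -32.7,"dy": -32.2}
    - {"dx": -32.7,"dy": -32.2}
    - {"dx": -32.7,"dy": -32.2}
    - {"dx": -32.7,"dy": -32.2}
    - {"dx": -32.7,"dy": -32.2}
    - {"dx": -32.7,"dy": -32.2}
    - {"dx": -32.7,"dy": -32.2}
    - {"dx": -32.7,"dy": -32.2}
    - {"dx": -32.7,"dy": -32.2}
  jaw: 0
  grip_force: 30

```text
invalid input at $.deltas[0]: expected keys dx, dy, dz, wx, wy, wz
```

Call:
servo_tool:
  deltas:
    - {"wz": 8.18}
    - {"wz": 8.18}
    - {"wz": 8.18}
    - {"wz": 8.18}
    - {"wz": 8.18}
    - {"wz": 8.18}
    - {"wz": 8.18}
    - {"wz": 8.18}
    - {"wz": 8.18}
    - {"wz": 8.18}
    - {"wz": 8.18}
    - {}

```text
invalid input at $.deltas[0]: expected keys dx, dy, dz, wx, wy, wz
```

```bash
cat >> h.py <<'E'
def pose():
    s=ctrl.sense(); M=R.from_quat(s['eef_rot']).as_matrix()
    print('t %.1f'%s['time'],'pos',np.round(s['position']*1000,1),'yawY %.1f'%np.degrees(np.arctan2(M[1,1],M[0,1])),'tilt %.2f'%np.degrees(np.arccos(-M[2,2])),'gap %.1f'%(s['finger_gap']*1000),'F',np.round(s['force'],1),'q7 %.2f'%s['qpos'][6])
    return s,M
def go(x,y,z,yaw=None):
    """print wz total (turn first), then tool-frame shift in mm after the turn"""
    s,M=pose(); wz=0
    if yaw is not None:
        y0=np.degrees(np.arctan2(M[1,1],M[0,1])); wz=-((yaw-y0+90)%180-90)
    M=M@R.from_rotvec([0,0,np.radians(wz)]).as_matrix()
    d=M.T@(np.array([x,y,z])-s['position']*1000)
    print('wz %.1f'%wz,'shift tool',np.round(d,1),'rows>=',int(np.ceil(np.linalg.norm(d)/50)))
E
python3 - <<'E'
from h import *; pose(); c=look('wrist','w1.png'); print(c['xyz'],rot(c).round(2).tolist())
import pickle; pickle.dump(c,open('w1.pkl','wb'))
for P in [(.457,.119,0.006),(.4595,-.1054,.007)]: print(proj(c,P))
E
```

```text
t 0.1 pos [214.1 613.2 230.4] yawY 70.8 tilt 0.09 gap 85.5 F [-0.4 -0.5 -0.2] q7 -0.06
[0.14963558 0.63617629 0.37260927] [[0.33, 0.91, 0.25], [0.94, -0.32, -0.09], [-0.0, 0.27, -0.96]]
[[ 13.47056436 445.80401832]]
[[-71.2439023  454.27710797]]
```

View pics/w1.png

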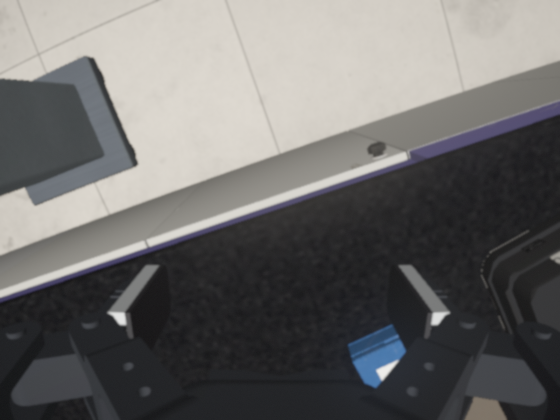

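Wrist view 1 (pre-move) shows only the bench edge and floor, with the fingers at (140,290) and (425,290). The move was refused because every row needs all six keys.

Call:
servo_tool:
  deltas:
    - {"dx": -32.7,"dy": -32.2,"dz": 0,"wx": 0,"wy": 0,"wz": 0}
    - {"dx": -32.7,"dy": -32.2,"dz": 0,"wx": 0,"wy": 0,"wz": 0}
    - {"dx": -32.7,"dy": -32.2,"dz": 0,"wx": 0,"wy": 0,"wz": 0}
    - {"dx": -32.7,"dy": -32.2,"dz": 0,"wx": 0,"wy": 0,"wz": 0}
    - {"dx": -32.7,"dy": -32.2,"dz": 0,"wx": 0,"wy": 0,"wz": 0}
    - {"dx": -32.7,"dy": -32.2,"dz": 0,"wx": 0,"wy": 0,"wz": 0}
    - {"dx": -32.7,"dy": -32.2,"dz": 0,"wx": 0,"wy": 0,"wz": 0}
    - {"dx": -32.7,"dy": -32.2,"dz": 0,"wx": 0,"wy": 0,"wz": 0}
    - {"dx": -32.7,"dy": -32.2,"dz": 0,"wx": 0,"wy": 0,"wz": 0}
    - {"dx": -32.7,"dy": -32.2,"dz": 0,"wx": 0,"wy": 0,"wz": 0}
    - {"dx": -32.7,"dy": -32.2,"dz": 0,"wx": 0,"wy": 0,"wz": 0}
    - {"dx": -32.7,"dy": -32.2,"dz": 0,"wx": 0,"wy": 0,"wz": 0}
  jaw: 0
  grip_force: 30

```text
time: 1.35
position: [0.4577, 0.1178, 0.2314]
eef_rot: [0.167, 0.986, 0.0, 0.0]
force: [-0.3, -0.6, 0.0]
finger_gap: 0.0851
```

Call:
servo_tool:
  deltas:
    - {"dx": 0,"dy": 0,"dz": 0,"wx": 0,"wy": 0,"wz": 8.18}
    - {"dx": 0,"dy": 0,"dz": 0,"wx": 0,"wy": 0,"wz": 8.18}
    - {"dx": 0,"dy": 0,"dz": 0,"wx": 0,"wy": 0,"wz": 8.18}
    - {"dx": 0,"dy": 0,"dz": 0,"wx": 0,"wy": 0,"wz": 8.18}
    - {"dx": 0,"dy": 0,"dz": 0,"wx": 0,"wy": 0,"wz": 8.18}
    - {"dx": 0,"dy": 0,"dz": 0,"wx": 0,"wy": 0,"wz": 8.18}
    - {"dx": 0,"dy": 0,"dz": 0,"wx": 0,"wy": 0,"wz": 8.18}
    - {"dx": 0,"dy": 0,"dz": 0,"wx": 0,"wy": 0,"wz": 8.18}
    - {"dx": 0,"dy": 0,"dz": 0,"wx": 0,"wy": 0,"wz": 8.18}
    - {"dx": 0,"dy": 0,"dz": 0,"wx": 0,"wy": 0,"wz": 8.18}
    - {"dx": 0,"dy": 0,"dz": 0,"wx": 0,"wy": 0,"wz": 8.18}
    - {"dx": 0,"dy": 0,"dz": 0,"wx": 0,"wy": 0,"wz": 0}

```text
time: 2.55
position: [0.4572, 0.1195, 0.2312]
eef_rot: [0.815, 0.579, -0.0, -0.0]
force: [-0.2, 0.3, -0.1]
finger_gap: 0.0855
```

```bash
python3 - <<'E'
from h import *; pose(); c=look('wrist','w2.png'); print(c['xyz'],rot(c).round(2).tolist())
import pickle; pickle.dump(c,open('w2.pkl','wb'))
for P in [(.457,.119,0.006),(.4595,-.1054,.007)]: print(proj(c,P))
E
```

```text
t 2.5 pos [457.2 119.5 231.2] yawY -19.2 tilt 0.02 gap 85.5 F [-0.2  0.3 -0.1] q7 -0.57
[0.47848682 0.18372864 0.3733399 ] [[0.94, -0.32, -0.09], [-0.33, -0.91, -0.25], [0.0, 0.27, -0.96]]
[[279.23324341 176.28129596]]
[[344.22906917 354.28427024]]
```

View pics/w2.png

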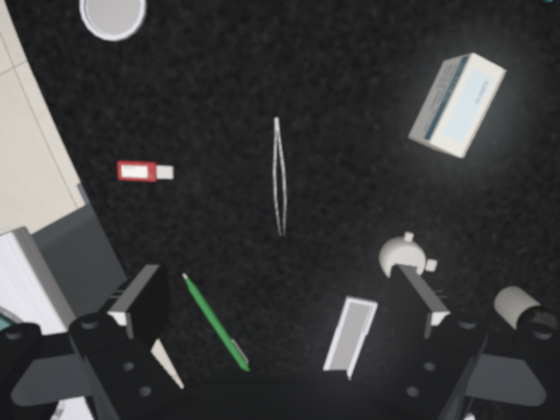

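Wrist view 2: the forceps run from (276,118) to (282,236), the forceps tray is at (350,338), the carton at (458,105) and the tally counter at (403,257).

```bash
python3 - <<'E'
from h import *; import pickle
c=pickle.load(open('w2.pkl','rb')); f=c['frame']
g=f.min(2); m=np.zeros(g.shape,np.uint8); m[105:248,262:300]=(g[105:248,262:300]>85)
m=cv2.morphologyEx(m,cv2.MORPH_CLOSE,np.ones((9,9)))
n,l,st,_=cv2.connectedComponentsWithStats(m); k=1+st[1:,4].argmax(); print(st[k])
p=np.argwhere(l==k)[:,::-1].astype(float)
W=cast(c,p,.006)[:,:2]*1000
r=cv2.minAreaRect(W.astype(np.float32)); print(r)
v=cv2.fitLine(W.astype(np.float32),cv2.DIST_L2,0,.01,.01).ravel(); print(v, np.degrees(np.arctan2(v[1],v[0])))
print('ends',cast(c,[(276,118),(282,236)],.006))
yaw=np.degrees(np.arctan2(v[1],v[0]))-90
go(r[0][0],r[0][1],60,yaw)
E
```

```text
[ 272  117   15  115 1122]
((456.5240783691406, 119.40605163574219), (116.26826477050781, 13.135369300842285), 73.2350082397461)
[2.86419779e-01 9.58104253e-01 4.56165680e+02 1.17884224e+02] 73.35626
ends [[0.47295013 0.17413501 0.006     ]
 [0.43880285 0.05810352 0.006     ]]
t 2.6 pos [457.2 119.6 231.2] yawY -19.0 tilt 0.01 gap 85.1 F [ 0.7 -0.5 -0.7] q7 -0.57
wz -2.4 shift tool [ -0.4  -0.5 171.2] rows>= 4
```

Call:
servo_tool:
  deltas:
    - {"dx": -2.9,"dy": -0.2,"dz": 40,"wx": 0,"wy": 0,"wz": -2.4}
    - {"dx": 0,"dy": 0,"dz": 45,"wx": 0,"wy": 0,"wz": 0}
    - {"dx": 0,"dy": 0,"dz": 45,"wx": 0,"wy": 0,"wz": 0}
    - {"dx": 0,"dy": 0,"dz": 45,"wx": 0,"wy": 0,"wz": 0}
    - {"dx": 0,"dy": 0,"dz": 30,"wx": 0,"wy": 0,"wz": 0}
    - {"dx": 0,"dy": 0,"dz": 15,"wx": 0,"wy": 0,"wz": 0}
    - {"dx": 0,"dy": 0,"dz": 7,"wx": 0,"wy": 0,"wz": 0}
    - {"dx": 0,"dy": 0,"dz": 0,"wx": 0,"wy": 0,"wz": 0}
    - {"dx": 0,"dy": 0,"dz": 0,"wx": 0,"wy": 0,"wz": 0}
  jaw: 150

```text
time: 3.5
position: [0.4569, 0.117, 0.005]
eef_rot: [0.803, 0.596, 0.001, 0.0]
force: [-0.2, 0.1, 0.5]
finger_gap: 0.0353
```

Call:
servo_tool:
  deltas:
    - {"dx": 0,"dy": 0,"dz": 0,"wx": 0,"wy": 0,"wz": 0}
    - {"dx": 0,"dy": 0,"dz": 0,"wx": 0,"wy": 0,"wz": 0}
    - {"dx": 0,"dy": 0,"dz": 0,"wx": 0,"wy": 0,"wz": 0}
    - {"dx": 0,"dy": 0,"dz": 0,"wx": 0,"wy": 0,"wz": 0}
    - {"dx": 0,"dy": 0,"dz": 0,"wx": 0,"wy": 0,"wz": 0}
    - {"dx": 0,"dy": 0,"dz": 0,"wx": 0,"wy": 0,"wz": 0}
    - {"dx": 0,"dy": 0,"dz": 0,"wx": 0,"wy": 0,"wz": 0}
  jaw: 255
  grip_force: 30

```text
time: 4.2
position: [0.457, 0.1173, 0.0053]
eef_rot: [0.803, 0.596, 0.001, 0.0]
force: [-1.1, 0.1, 7.1]
finger_gap: 0.0092
```

Call:
servo_tool:
  deltas:
    - {"dx": 0,"dy": 0,"dz": -15,"wx": 0,"wy": 0,"wz": 0}
    - {"dx": 0,"dy": 0,"dz": -45,"wx": 0,"wy": 0,"wz": 0}
    - {"dx": 0,"dy": 0,"dz": -45,"wx": 0,"wy": 0,"wz": 0}
    - {"dx": 0,"dy": 0,"dz": -40,"wx": 0,"wy": 0,"wz": 5.2}
    - {"dx": 0,"dy": 0,"dz": 0,"wx": 0,"wy": 0,"wz": 5.2}

```text
time: 4.7
position: [0.4595, 0.1179, 0.1544]
eef_rot: [0.855, 0.519, 0.005, 0.0]
force: [0.7, 0.2, -1.4]
finger_gap: 0.009
```

```bash
python3 - <<'E'
from h import *
go(459.5,-105.4,150,-31.9)
E
```

```text
t 4.7 pos [459.5 117.9 154.4] yawY -27.4 tilt 0.61 gap 9.0 F [ 0.7  0.2 -1.4] q7 -0.60
wz 4.5 shift tool [-189.7  118.     3.3] rows>= 5
```

Call:
servo_tool:
  deltas:
    - {"dx": 0,"dy": 0,"dz": 0,"wx": 0,"wy": 0,"wz": 4.6}
    - {"dx": -31.6,"dy": 19.7,"dz": 0,"wx": 0,"wy": 0,"wz": 0}
    - {"dx": -31.6,"dy": 19.7,"dz": 0,"wx": 0,"wy": 0,"wz": 0}
    - {"dx": -31.6,"dy": 19.7,"dz": 0,"wx": 0,"wy": 0,"wz": 0}
    - {"dx": -31.6,"dy": 19.7,"dz": 0,"wx": 0,"wy": 0,"wz": 0}
    - {"dx": -31.6,"dy": 19.7,"dz": 0,"wx": 0,"wy": 0,"wz": 0}
    - {"dx": -31.6,"dy": 19.7,"dz": 0,"wx": 0,"wy": 0,"wz": 0}
    - {"dx": 0,"dy": 0,"dz": 0,"wx": 0,"wy": 0,"wz": 0}
    - {"dx": 0,"dy": 0,"dz": 0,"wx": 0,"wy": 0,"wz": 0}

```text
time: 5.6
position: [0.4564, -0.107, 0.1494]
eef_rot: [0.874, 0.485, 0.0, -0.0]
force: [-0.3, 0.3, -1.3]
finger_gap: 0.0088
```

```bash
python3 - <<'E'
from h import *; import pickle; pose(); c=look('wrist','w3.png')
pickle.dump(c,open('w3.pkl','wb')); print(proj(c,[(.4595,-.1054,.007)]))
E
```

```text
t 5.6 pos [ 456.4 -107.   149.4] yawY -31.9 tilt 0.02 gap 8.8 F [-0.3  0.3 -1.3] q7 -0.15
[[281.71375657 190.92480054]]
```

View pics/w3.png

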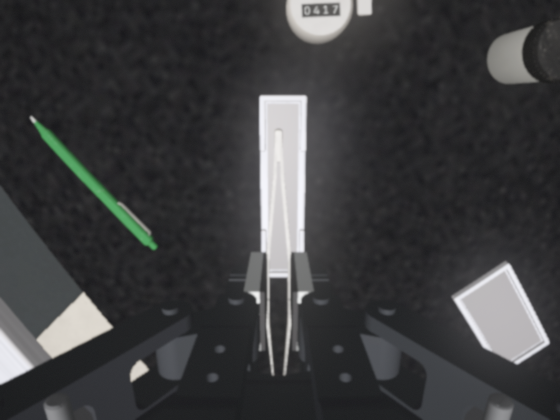

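Wrist view 3: the forceps are held, with the far tip at (279,130). They lie along the tray, whose far edge is at (283,96) and whose sides are at columns 260 and 306.

```bash
python3 - <<'E'
from h import *; import pickle
c=pickle.load(open('w3.pkl','rb')); f=c['frame'].astype(int)
g=f.min(2)
for r in (105,115,160,200,225):
    x=np.where(g[r,240:330]>110)[0]+240; a=cast(c,[(x[0],r),(x[-1],r)],.007 if r<125 else .003)*1000
    print(r,x[0],x[-1],a[:,:2].round(1).tolist(),a.mean(0).round(1))
col=np.where(g[80:140,283]>110)[0]+80; print(col[:3])
e=cast(c,[(283,col[0])],.007)[0]*1000; print('far edge',e)
print('near', cast(c,[(280,276)],.007)*1000)
u=np.array([np.cos(np.radians(58.1)),np.sin(np.radians(58.1))]); print('tray centre',e[:2]-73.5*u)
t=cast(c,[(279,130)],.1494-.0053+.006)*1000; print('tip',t, 'forceps centre',t[0,:2]-60.5*u)
E
```

```text
105 259 307 [[479.8, -40.7], [510.1, -59.6]] [495.  -50.2   7. ]
115 259 307 [[475.9, -46.9], [506.4, -65.9]] [491.1 -56.4   7. ]
160 259 305 [[457.1, -75.8], [487.5, -94.8]] [472.3 -85.3   3. ]
200 260 305 [[440.4, -103.3], [471.0, -122.4]] [ 455.7 -112.9    3. ]
225 260 304 [[429.0, -121.0], [459.5, -140.1]] [ 444.2 -130.5    3. ]
[94 95 96]
far edge [499.15958585 -43.42420453   7.        ]
near [[ 419.65672275 -166.80765253    7.        ]]
tray centre [ 460.31936824 -105.82362357]
tip [[486.9201352  -56.77706094 150.1       ]] forceps centre [ 454.94961595 -108.13984804]
```

Call:
servo_tool:
  deltas:
    - {"dx": 4.9,"dy": 2.2,"dz": 20,"wx": 0,"wy": 0,"wz": 0.3}
    - {"dx": 0,"dy": 0,"dz": 40,"wx": 0,"wy": 0,"wz": 0}
    - {"dx": 0,"dy": 0,"dz": 40,"wx": 0,"wy": 0,"wz": 0}
    - {"dx": 0,"dy": 0,"dz": 25,"wx": 0,"wy": 0,"wz": 0}
    - {"dx": 0,"dy": 0,"dz": 10,"wx": 0,"wy": 0,"wz": 0}
    - {"dx": 0,"dy": 0,"dz": 5,"wx": 0,"wy": 0,"wz": 0}
    - {"dx": 0,"dy": 0,"dz": 0,"wx": 0,"wy": 0,"wz": 0}
    - {"dx": 0,"dy": 0,"dz": 0,"wx": 0,"wy": 0,"wz": 0}

```text
time: 6.45
position: [0.4621, -0.1034, 0.0104]
eef_rot: [0.875, 0.484, 0.001, 0.001]
force: [-0.0, -0.1, 0.1]
finger_gap: 0.0093
```

Call:
servo_tool:
  deltas:
    - {"dx": 0,"dy": 0,"dz": 1,"wx": 0,"wy": 0,"wz": 0}
    - {"dx": 0,"dy": 0,"dz": 0.7,"wx": 0,"wy": 0,"wz": 0}
    - {"dx": 0,"dy": 0,"dz": 0,"wx": 0,"wy": 0,"wz": 0}

```text
time: 6.75
position: [0.4618, -0.1035, 0.0083]
eef_rot: [0.875, 0.484, 0.001, 0.0]
force: [-0.8, 0.4, 5.7]
finger_gap: 0.0091
```

Call:
servo_tool:
  deltas:
    - {"dx": 0,"dy": 0,"dz": 0,"wx": 0,"wy": 0,"wz": 0}
    - {"dx": 0,"dy": 0,"dz": 0,"wx": 0,"wy": 0,"wz": 0}
    - {"dx": 0,"dy": 0,"dz": 0,"wx": 0,"wy": 0,"wz": 0}
    - {"dx": 0,"dy": 0,"dz": -15,"wx": 0,"wy": 0,"wz": 0}
    - {"dx": 0,"dy": 0,"dz": -40,"wx": 0,"wy": 0,"wz": 0}
    - {"dx": 0,"dy": 0,"dz": -45,"wx": 0,"wy": 0,"wz": 0}
    - {"dx": 0,"dy": 0,"dz": -45,"wx": 0,"wy": 0,"wz": 0}
    - {"dx": 0,"dy": 0,"dz": -45,"wx": 0,"wy": 0,"wz": 0}
    - {"dx": 0,"dy": 0,"dz": -30,"wx": 0,"wy": 0,"wz": 0}
    - {"dx": 0,"dy": 0,"dz": 0,"wx": 0,"wy": 0,"wz": 0}
    - {"dx": 0,"dy": 0,"dz": 0,"wx": 0,"wy": 0,"wz": 0}
  jaw: 180

```text
time: 7.85
position: [0.4611, -0.1033, 0.2278]
eef_rot: [0.875, 0.484, 0.001, -0.0]
force: [-0.6, 0.1, -0.2]
finger_gap: 0.0252
```

```bash
python3 - <<'E'
from h import *; import pickle; pose(); c=look('wrist','w4.png')
pickle.dump(c,open('w4.pkl','wb')); print(proj(c,[(.4595,-.1054,.007),(.376,-.3026,.016),(.5695,-.318,.007)]))
E
```

```text
t 7.8 pos [ 461.1 -103.3  227.8] yawY -32.1 tilt 0.08 gap 25.2 F [-0.6  0.1 -0.2] q7 -0.26
[[278.91250863 179.31294259]
 [308.83693853 363.62739331]
 [463.77505861 287.41368061]]
```

View pics/w4.png

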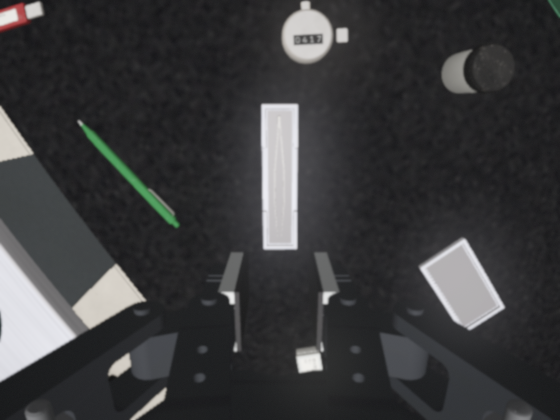

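Wrist view 4: the forceps lie inside their tray, from about (279,113) to (280,236), with the tray spanning rows 103–248. Next is the cover box, seen at (308,358).

```bash
python3 - <<'E'
from h import *
go(374,-303,150,68.7)
E
```

```text
t 7.9 pos [ 460.5 -103.2  226.9] yawY -32.1 tilt 0.07 gap 25.0 F [-0.2  0.1 -1.4] q7 -0.26
wz 79.2 shift tool [ -7.9 217.6  76.9] rows>= 5
```

Call:
servo_tool:
  deltas:
    - {"dx": 0,"dy": 0,"dz": 0,"wx": 0,"wy": 0,"wz": -5.4}
    - {"dx": 0,"dy": 0,"dz": 0,"wx": 0,"wy": 0,"wz": -5.4}
    - {"dx": -43.5,"dy": -1.6,"dz": 15,"wx": 0,"wy": 0,"wz": 0}
    - {"dx": -43.5,"dy": -1.6,"dz": 15,"wx": 0,"wy": 0,"wz": 0}
    - {"dx": -43.5,"dy": -1.6,"dz": 15,"wx": 0,"wy": 0,"wz": 0}
    - {"dx": -43.5,"dy": -1.6,"dz": 15,"wx": 0,"wy": 0,"wz": 0}
    - {"dx": -43.5,"dy": -1.6,"dz": 15,"wx": 0,"wy": 0,"wz": 0}
    - {"dx": 0,"dy": 0,"dz": 0,"wx": 0,"wy": 0,"wz": 0}
    - {"dx": 0,"dy": 0,"dz": 0,"wx": 0,"wy": 0,"wz": 0}
  jaw: 60

```text
time: 8.8
position: [0.3725, -0.3037, 0.1508]
eef_rot: [0.827, 0.563, -0.001, -0.002]
force: [-0.6, 0.5, 0.6]
finger_gap: 0.0656
```

```bash
cat >> h.py <<'E'
def blob(c,p,z,thr=110,lo=None):
    """min-area rectangle on plane z of the bright blob nearest pixel p"""
    g=c['frame'].min(2) if lo is None else lo
    m=(g>thr).astype(np.uint8); cs,_=cv2.findContours(m,cv2.RETR_EXTERNAL,cv2.CHAIN_APPROX_NONE)
    cs=[k for k in cs if len(k)>30]
    k=max(cs,key=lambda k:cv2.pointPolygonTest(k,(float(p[0]),float(p[1])),True))
    W=(cast(c,k.reshape(-1,2),z)[:,:2]*1000).astype(np.float32)
    r=cv2.minAreaRect(W); print('blob bbox',cv2.boundingRect(k),'rect',np.round(r[0],1),np.round(r[1],1),round(r[2],1)); return r,k,W
E
python3 - <<'E'
from h import *; import pickle; pose(); c=look('wrist','w5.png')
pickle.dump(c,open('w5.pkl','wb')); p=proj(c,[(.376,-.3026,.016)]); print(p)
blob(c,p[0],.016,170); blob(c,p[0],.016,110)
E
```

```text
t 8.8 pos [ 372.5 -303.7  150.8] yawY -21.5 tilt 0.25 gap 65.6 F [-0.6  0.5  0.6] q7 0.55
[[283.97251431 194.16058454]]
blob bbox (267, 179, 36, 34) rect [ 375.9 -303.9] [26. 27.] 68.5
blob bbox (266, 176, 38, 38) rect [ 376.2 -303.3] [29.2 28.4] 67.9
```

View pics/w5.png

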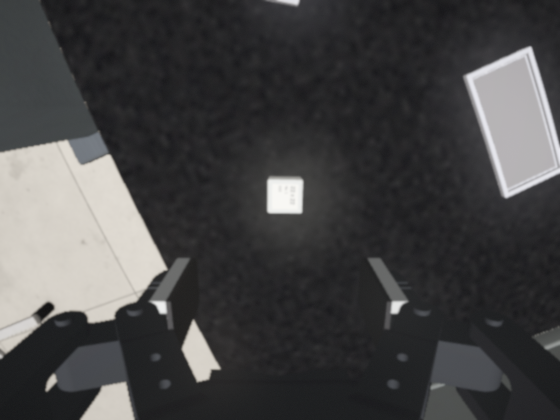

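Wrist view 5: the cover box is at (285,195), square to the jaws and measuring 26x27 mm.

Call:
servo_tool:
  deltas:
    - {"dx": 1.2,"dy": 3.4,"dz": 35,"wx": 0,"wy": 0,"wz": 0}
    - {"dx": 0,"dy": 0,"dz": 45,"wx": 0,"wy": 0,"wz": 0}
    - {"dx": 0,"dy": 0,"dz": 40,"wx": 0,"wy": 0,"wz": 0}
    - {"dx": 0,"dy": 0,"dz": 20,"wx": 0,"wy": 0,"wz": 0}
    - {"dx": 0,"dy": 0,"dz": 6.5,"wx": 0,"wy": 0,"wz": 0}
    - {"dx": 0,"dy": 0,"dz": 0,"wx": 0,"wy": 0,"wz": 0}
    - {"dx": 0,"dy": 0,"dz": 0,"wx": 0,"wy": 0,"wz": 0}

```text
time: 9.55
position: [0.3792, -0.3033, 0.007]
eef_rot: [0.825, 0.565, 0.0, 0.001]
force: [0.7, -0.4, 0.5]
finger_gap: 0.065
```

Call:
servo_tool:
  deltas:
    - {"dx": 0,"dy": 0,"dz": 0,"wx": 0,"wy": 0,"wz": 0}
    - {"dx": 0,"dy": 0,"dz": 0,"wx": 0,"wy": 0,"wz": 0}
    - {"dx": 0,"dy": 0,"dz": 0,"wx": 0,"wy": 0,"wz": 0}
    - {"dx": 0,"dy": 0,"dz": 0,"wx": 0,"wy": 0,"wz": 0}
    - {"dx": 0,"dy": 0,"dz": 0,"wx": 0,"wy": 0,"wz": 0}
    - {"dx": 0,"dy": 0,"dz": 0,"wx": 0,"wy": 0,"wz": 0}
  jaw: 255
  grip_force: 25

```text
time: 10.15
position: [0.3788, -0.3035, 0.007]
eef_rot: [0.826, 0.564, 0.001, 0.0]
force: [-0.6, 1.6, 6.5]
finger_gap: 0.0261
```

Call:
servo_tool:
  deltas:
    - {"dx": 0,"dy": 0,"dz": -20,"wx": 0,"wy": 0,"wz": 0}
    - {"dx": 0,"dy": 0,"dz": -45,"wx": 0,"wy": 0,"wz": 0}
    - {"dx": 0,"dy": 0,"dz": -45,"wx": 0,"wy": 0,"wz": 0}
    - {"dx": 0,"dy": 0,"dz": -45,"wx": 0,"wy": 0,"wz": -8}
    - {"dx": 0,"dy": 0,"dz": 0,"wx": 0,"wy": 0,"wz": -8.5}
    - {"dx": 0,"dy": 0,"dz": 0,"wx": 0,"wy": 0,"wz": -8.5}
    - {"dx": 0,"dy": 0,"dz": 0,"wx": 0,"wy": 0,"wz": -8.5}
    - {"dx": 0,"dy": 0,"dz": 0,"wx": 0,"wy": 0,"wz": 0}

```text
time: 10.95
position: [0.3782, -0.3033, 0.1616]
eef_rot: [0.628, 0.778, 0.001, 0.0]
force: [-0.5, 0.9, -0.3]
finger_gap: 0.0258
```

```bash
python3 - <<'E'
from h import *; import pickle
T=pickle.load(open('top0.pkl','rb'))
for t in (120,140,160): r,k,W=blob(T,(162,208),.007,t)
go(608,308,160,12)
E
```

```text
blob bbox (151, 196, 23, 23) rect [584.7 312.3] [54.  53.2] 10.5
blob bbox (151, 197, 23, 22) rect [585. 312.] [52.6 52.8] 10.8
blob bbox (152, 197, 22, 22) rect [584.5 312.1] [51.3 52. ] 9.8
t 10.9 pos [ 378.2 -303.3  161.6] yawY 12.2 tilt 0.08 gap 25.8 F [-0.5  0.9 -0.3] q7 1.06
wz 0.2 shift tool [550.2 351.9   2. ] rows>= 14
```

Call:
servo_tool:
  deltas:
    - {"dx": 0,"dy": 0,"dz": 0,"wx": 0,"wy": 0,"wz": 1.8}
    - {"dx": 40.6,"dy": 22.4,"dz": 0,"wx": 0,"wy": 0,"wz": 0}
    - {"dx": 40.6,"dy": 22.4,"dz": 0,"wx": 0,"wy": 0,"wz": 0}
    - {"dx": 40.6,"dy": 22.4,"dz": 0,"wx": 0,"wy": 0,"wz": 0}
    - {"dx": 40.6,"dy": 22.4,"dz": 0,"wx": 0,"wy": 0,"wz": 0}
    - {"dx": 40.6,"dy": 22.4,"dz": 0,"wx": 0,"wy": 0,"wz": 0}
    - {"dx": 40.6,"dy": 22.4,"dz": 0,"wx": 0,"wy": 0,"wz": 0}
    - {"dx": 40.6,"dy": 22.4,"dz": 0,"wx": 0,"wy": 0,"wz": 0}
    - {"dx": 40.6,"dy": 22.4,"dz": 0,"wx": 0,"wy": 0,"wz": 0}
    - {"dx": 40.6,"dy": 22.4,"dz": 0,"wx": 0,"wy": 0,"wz": 0}
    - {"dx": 40.6,"dy": 22.4,"dz": 0,"wx": 0,"wy": 0,"wz": 0}
    - {"dx": 40.6,"dy": 22.4,"dz": 0,"wx": 0,"wy": 0,"wz": 0}
    - {"dx": 40.6,"dy": 22.4,"dz": 0,"wx": 0,"wy": 0,"wz": 0}
    - {"dx": 40.6,"dy": 22.4,"dz": 0,"wx": 0,"wy": 0,"wz": 0}
    - {"dx": 40.6,"dy": 22.4,"dz": 0,"wx": 0,"wy": 0,"wz": 0}
    - {"dx": 0,"dy": 0,"dz": 0,"wx": 0,"wy": 0,"wz": 0}
    - {"dx": 0,"dy": 0,"dz": 0,"wx": 0,"wy": 0,"wz": 0}
    - {"dx": 0,"dy": 0,"dz": 0,"wx": 0,"wy": 0,"wz": 0}

```text
time: 12.75
position: [0.5842, 0.3105, 0.1607]
eef_rot: [0.642, 0.767, -0.001, 0.0]
force: [0.3, -0.4, -0.4]
finger_gap: 0.0258
```

```bash
python3 - <<'E'
from h import *; import pickle; pose(); c=look('wrist','w6.png')
pickle.dump(c,open('w6.pkl','wb')); p=proj(c,[(.585,.312,.007)]); print(p)
for t in (110,140): r,k,W=blob(c,p[0],.007,t)
E
```

```text
t 12.8 pos [584.2 310.5 160.7] yawY 10.2 tilt 0.10 gap 25.8 F [ 0.3 -0.4 -0.4] q7 -0.16
[[280.60827468 190.17176177]]
blob bbox (247, 158, 67, 64) rect [584.7 311.9] [53.6 52.7] 10.1
blob bbox (248, 158, 65, 63) rect [584.4 312.3] [52.1 51.9] 10.1
```

View pics/w6.png

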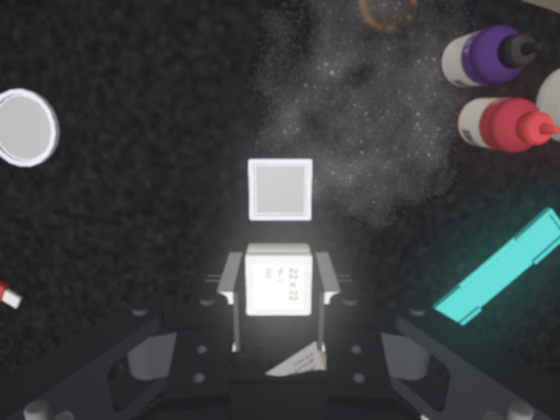

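Wrist view 6: the box is held level at (279,284), over the square tray at (281,190), which measures 52x52 mm. Lowering it now.

Call:
servo_tool:
  deltas:
    - {"dx": 2.8,"dy": 0.6,"dz": 35,"wx": 0,"wy": 0,"wz": 0}
    - {"dx": 0,"dy": 0,"dz": 45,"wx": 0,"wy": 0,"wz": 0}
    - {"dx": 0,"dy": 0,"dz": 40,"wx": 0,"wy": 0,"wz": 0}
    - {"dx": 0,"dy": 0,"dz": 20,"wx": 0,"wy": 0,"wz": 0}
    - {"dx": 0,"dy": 0,"dz": 9,"wx": 0,"wy": 0,"wz": 0}
    - {"dx": 0,"dy": 0,"dz": 0,"wx": 0,"wy": 0,"wz": 0}
    - {"dx": 0,"dy": 0,"dz": 0,"wx": 0,"wy": 0,"wz": 0}

```text
time: 13.5
position: [0.5855, 0.3148, 0.0135]
eef_rot: [0.641, 0.768, 0.001, 0.001]
force: [-0.8, 0.7, -0.7]
finger_gap: 0.0262
```

Call:
servo_tool:
  deltas:
    - {"dx": 0,"dy": 0,"dz": 2,"wx": 0,"wy": 0,"wz": 0}
    - {"dx": 0,"dy": 0,"dz": 1,"wx": 0,"wy": 0,"wz": 0}
    - {"dx": 0,"dy": 0,"dz": 0,"wx": 0,"wy": 0,"wz": 0}
    - {"dx": 0,"dy": 0,"dz": 0,"wx": 0,"wy": 0,"wz": 0}

```text
time: 13.9
position: [0.5846, 0.3153, 0.0096]
eef_rot: [0.64, 0.768, 0.0, 0.0]
force: [-0.6, -0.4, 2.1]
finger_gap: 0.0261
```

Call:
servo_tool:
  deltas:
    - {"dx": 0,"dy": 0,"dz": 0,"wx": 0,"wy": 0,"wz": 0}
    - {"dx": 0,"dy": 0,"dz": 0,"wx": 0,"wy": 0,"wz": 0}
    - {"dx": 0,"dy": 0,"dz": 0,"wx": 0,"wy": 0,"wz": 0}
    - {"dx": 0,"dy": 0,"dz": -15,"wx": 0,"wy": 0,"wz": 0}
    - {"dx": 0,"dy": 0,"dz": -45,"wx": 0,"wy": 0,"wz": 0}
    - {"dx": 0,"dy": 0,"dz": -45,"wx": 0,"wy": 0,"wz": 0}
    - {"dx": 0,"dy": 0,"dz": -45,"wx": 0,"wy": 0,"wz": 0}
    - {"dx": 0,"dy": 0,"dz": -45,"wx": 0,"wy": 0,"wz": 0}
    - {"dx": 0,"dy": 0,"dz": 0,"wx": 0,"wy": 0,"wz": 0}
    - {"dx": 0,"dy": 0,"dz": 0,"wx": 0,"wy": 0,"wz": 0}
  jaw: 150

```text
time: 14.9
position: [0.585, 0.3154, 0.2066]
eef_rot: [0.64, 0.768, 0.002, 0.0]
force: [0.4, -0.2, -0.4]
finger_gap: 0.0352
```

```bash
python3 - <<'E'
from h import *; import pickle; c=look('wrist','w7.png')
pickle.dump(c,open('w7.pkl','wb')); p=proj(c,[(.5846,.312,.007)]); print(p)
r,k,W=blob(c,p[0],.007,130); r,k,W=blob(c,p[0],.019,200)
T=pickle.load(open('top0.pkl','rb')); x=cast(T,[(229,186)],.06); print(x)
# carton top corners in top view (from crop1, /2.6+140)
q=np.array([(211,79),(190,101),(275,133),(256,153)])/2.6+140
print(cast(T,q,.06).round(4))
go(625,135,200,-41)
E
```

```text
[[277.20262107 184.90630335]]
blob bbox (249, 157, 58, 56) rect [584.7 311.9] [54.  52.8] 10.2
blob bbox (250, 158, 55, 53) rect [583.7 314.8] [49.4 48.1] 10.3
[[0.62662072 0.13258294 0.06      ]]
[[0.6677 0.1527 0.06  ]
 [0.6458 0.1731 0.06  ]
 [0.6127 0.09   0.06  ]
 [0.593  0.1085 0.06  ]]
t 14.9 pos [584.  315.1 204.7] yawY 10.4 tilt 0.04 gap 34.9 F [-0.4 -0.3 -1. ] q7 -0.18
wz 51.4 shift tool [-109.   149.     4.6] rows>= 4
```

View pics/w7.png

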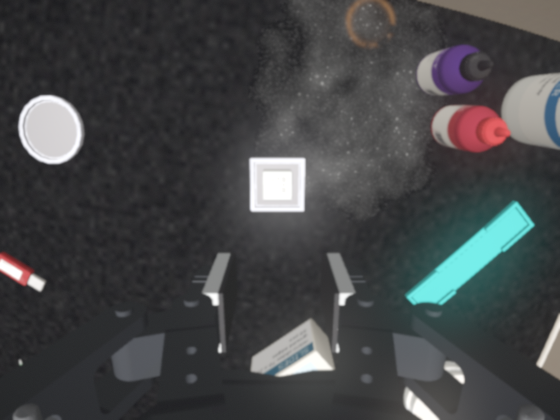

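Wrist view 7: the cover box sits centred in its tray at (277,185). The carton is next.

Call:
servo_tool:
  deltas:
    - {"dx": 0,"dy": 0,"dz": 0,"wx": 0,"wy": 0,"wz": 8.5}
    - {"dx": 0,"dy": 0,"dz": 0,"wx": 0,"wy": 0,"wz": 8.5}
    - {"dx": 0,"dy": 0,"dz": 0,"wx": 0,"wy": 0,"wz": 8.5}
    - {"dx": 0,"dy": 0,"dz": 0,"wx": 0,"wy": 0,"wz": 8.5}
    - {"dx": 0,"dy": 0,"dz": 0,"wx": 0,"wy": 0,"wz": 8.5}
    - {"dx": 0,"dy": 0,"dz": 0,"wx": 0,"wy": 0,"wz": 8.5}
    - {"dx": -27,"dy": 39,"dz": 0,"wx": 0,"wy": 0,"wz": 0.6}
    - {"dx": -27,"dy": 39,"dz": 0,"wx": 0,"wy": 0,"wz": 0}
    - {"dx": -27,"dy": 39,"dz": 0,"wx": 0,"wy": 0,"wz": 0}
    - {"dx": -27,"dy": 39,"dz": 0,"wx": 0,"wy": 0,"wz": 0}
    - {"dx": 0,"dy": 0,"dz": 0,"wx": 0,"wy": 0,"wz": 0}
    - {"dx": 0,"dy": 0,"dz": 0,"wx": 0,"wy": 0,"wz": 0}
  jaw: 0

```text
time: 16.15
position: [0.6304, 0.1291, 0.2027]
eef_rot: [0.912, 0.411, -0.001, -0.0]
force: [-0.3, 1.4, 0.3]
finger_gap: 0.0851
```

```bash
python3 - <<'E'
from h import *; import pickle; pose(); c=look('wrist','w8.png')
pickle.dump(c,open('w8.pkl','wb')); p=proj(c,[(.630,.131,.06)]); print(p)
E
```

```text
t 16.1 pos [630.4 129.1 202.7] yawY -41.4 tilt 0.15 gap 85.1 F [-0.3  1.4  0.3] q7 -0.68
[[277.73965546 192.49873416]]
```

View pics/w8.png

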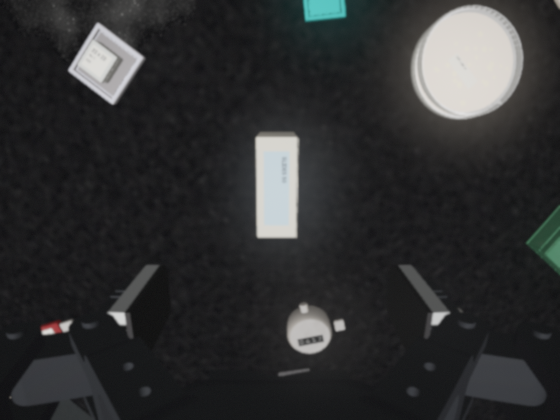

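Wrist view 8: the carton top spans columns 257–299 and rows 137–238 and is aligned with the jaws. The tally counter, at (310,330), is clear of the finger paths.

```bash
python3 - <<'E'
from h import *; import pickle
c=pickle.load(open('w8.pkl','rb'))
W=cast(c,[(257,138),(297,138),(299,237),(257,237)],.06)[:,:2]*1000; print(W.round(1),W.mean(0))
print(np.linalg.norm(W-np.roll(W,1,0),axis=1))
d=W[0]+W[1]-W[2]-W[3]; print(np.degrees(np.arctan2(d[1],d[0])))
go(*W.mean(0),25,-41.3)
E
```

```text
[[646.4 173.3]
 [669.1 153.1]
 [618.3  91.7]
 [592.7 114.3]] [631.62966282 133.10757447]
[79.70162829 30.37488522 79.72662492 34.21846321]
49.04200323447579
t 16.2 pos [630.2 131.3 202.7] yawY -41.3 tilt 0.15 gap 85.2 F [ 0.7  0.6 -0.4] q7 -0.68
wz 0.0 shift tool [  2.6   0.2 177.7] rows>= 4
```

Call:
servo_tool:
  deltas:
    - {"dx": 2.6,"dy": 0,"dz": 35,"wx": 0,"wy": 0,"wz": 0}
    - {"dx": 0,"dy": 0,"dz": 45,"wx": 0,"wy": 0,"wz": 0}
    - {"dx": 0,"dy": 0,"dz": 45,"wx": 0,"wy": 0,"wz": 0}
    - {"dx": 0,"dy": 0,"dz": 40,"wx": 0,"wy": 0,"wz": 0}
    - {"dx": 0,"dy": 0,"dz": 15,"wx": 0,"wy": 0,"wz": 0}
    - {"dx": 0,"dy": 0,"dz": 0,"wx": 0,"wy": 0,"wz": 0}
    - {"dx": 0,"dy": 0,"dz": 0,"wx": 0,"wy": 0,"wz": 0}

```text
time: 16.9
position: [0.6336, 0.1339, 0.0253]
eef_rot: [0.911, 0.413, 0.001, 0.0]
force: [0.7, 0.7, 0.5]
finger_gap: 0.0851
```

Call:
servo_tool:
  deltas:
    - {"dx": 0,"dy": 0,"dz": 0,"wx": 0,"wy": 0,"wz": 0}
    - {"dx": 0,"dy": 0,"dz": 0,"wx": 0,"wy": 0,"wz": 0}
    - {"dx": 0,"dy": 0,"dz": 0,"wx": 0,"wy": 0,"wz": 0}
    - {"dx": 0,"dy": 0,"dz": 0,"wx": 0,"wy": 0,"wz": 0}
    - {"dx": 0,"dy": 0,"dz": 0,"wx": 0,"wy": 0,"wz": 0}
    - {"dx": 0,"dy": 0,"dz": 0,"wx": 0,"wy": 0,"wz": 0}
    - {"dx": 0,"dy": 0,"dz": 0,"wx": 0,"wy": 0,"wz": 0}
  jaw: 255
  grip_force: 35

```text
time: 17.6
position: [0.6331, 0.1335, 0.0252]
eef_rot: [0.911, 0.413, 0.001, -0.0]
force: [-1.0, 1.0, 7.6]
finger_gap: 0.0313
```

Call:
servo_tool:
  deltas:
    - {"dx": 0,"dy": 0,"dz": -15,"wx": 0,"wy": 0,"wz": 0}
    - {"dx": 0,"dy": 0,"dz": -40,"wx": 0,"wy": 0,"wz": 0}
    - {"dx": 0,"dy": 0,"dz": -45,"wx": 0,"wy": 0,"wz": 0}
    - {"dx": 0,"dy": 0,"dz": -45,"wx": 0,"wy": 0,"wz": 0}
    - {"dx": 0,"dy": 0,"dz": 0,"wx": 0,"wy": 0,"wz": 0}

```text
time: 18.1
position: [0.6368, 0.133, 0.1765]
eef_rot: [0.911, 0.413, 0.006, 0.001]
force: [0.3, -0.0, -3.1]
finger_gap: 0.032
```

```bash
python3 - <<'E'
from h import *
go(569.5,-318,165,4)
E
```

```text
t 18.1 pos [636.8 133.  176.5] yawY -41.3 tilt 0.69 gap 32.0 F [ 0.3 -0.  -3.1] q7 -0.66
wz -45.3 shift tool [-445.2  -98.7    9.3] rows>= 10
```

Call:
servo_tool:
  deltas:
    - {"dx": 0,"dy": 0,"dz": 0,"wx": 0,"wy": 0,"wz": -7.55}
    - {"dx": 0,"dy": 0,"dz": 0,"wx": 0,"wy": 0,"wz": -7.55}
    - {"dx": 0,"dy": 0,"dz": 0,"wx": 0,"wy": 0,"wz": -7.55}
    - {"dx": 0,"dy": 0,"dz": 0,"wx": 0,"wy": 0,"wz": -7.55}
    - {"dx": 0,"dy": 0,"dz": 0,"wx": 0,"wy": 0,"wz": -7.55}
    - {"dx": 0,"dy": 0,"dz": 0,"wx": 0,"wy": 0,"wz": -7.55}
    - {"dx": -44.5,"dy": -9.7,"dz": 0,"wx": 0,"wy": 0,"wz": 0}
    - {"dx": -44.5,"dy": -9.7,"dz": 0,"wx": 0,"wy": 0,"wz": 0}
    - {"dx": -44.5,"dy": -9.7,"dz": 0,"wx": 0,"wy": 0,"wz": 0}
    - {"dx": -44.5,"dy": -9.7,"dz": 0,"wx": 0,"wy": 0,"wz": 0}
    - {"dx": -44.5,"dy": -9.7,"dz": 0,"wx": 0,"wy": 0,"wz": 0}
    - {"dx": -44.5,"dy": -9.7,"dz": 0,"wx": 0,"wy": 0,"wz": 0}
    - {"dx": -44.5,"dy": -9.7,"dz": 0,"wx": 0,"wy": 0,"wz": 0}
    - {"dx": -44.5,"dy": -9.7,"dz": 0,"wx": 0,"wy": 0,"wz": 0}
    - {"dx": -44.5,"dy": -9.7,"dz": 0,"wx": 0,"wy": 0,"wz": 0}
    - {"dx": -44.5,"dy": -9.7,"dz": 0,"wx": 0,"wy": 0,"wz": 0}
    - {"dx": 0,"dy": 0,"dz": 0,"wx": 0,"wy": 0,"wz": 0}
    - {"dx": 0,"dy": 0,"dz": 0,"wx": 0,"wy": 0,"wz": 0}

```text
time: 19.9
position: [0.5658, -0.3193, 0.1682]
eef_rot: [0.683, 0.73, -0.001, -0.001]
force: [0.2, 0.7, -3.5]
finger_gap: 0.0314
```

```bash
python3 - <<'E'
from h import *; import pickle; pose(); c=look('wrist','w9.png')
pickle.dump(c,open('w9.pkl','wb')); p=proj(c,[(.5695,-.318,.007)]); print(p)
for t in (110,140): blob(c,p[0],.007,t)
E
```

```text
t 19.9 pos [ 565.8 -319.3  168.2] yawY 3.8 tilt 0.12 gap 31.4 F [ 0.2  0.7 -3.5] q7 0.78
[[284.1068749  188.83099708]]
blob bbox (227, 126, 120, 251) rect [ 577.1 -386.4] [107.2 241.6] 4.3
blob bbox (227, 191, 107, 185) rect [ 572.6 -413.2] [ 91.7 186.6] 3.4
```

View pics/w9.png

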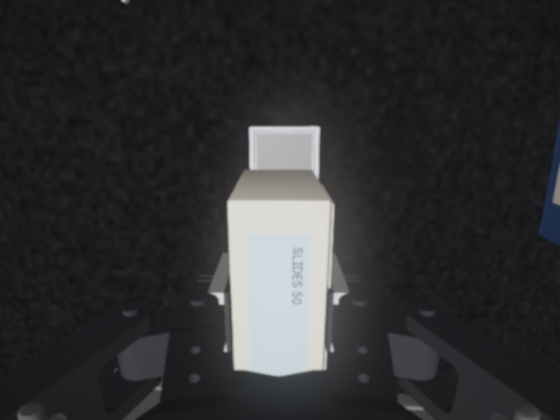

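Wrist view 9: the carton is held straight. The tray's far edge is at row 126, columns 249–320; the carton's lower far edge is at row 171, columns 241–318.

```bash
python3 - <<'E'
from h import *; import pickle
c=pickle.load(open('w9.pkl','rb'))
E=cast(c,[(249.5,126.5),(319.5,126),(251,160),(319,160)],.007)*1000; print(E.round(1))
d=E[1]-E[0]; print('w',np.linalg.norm(d),np.degrees(np.arctan2(d[1],d[0])))
a=np.radians(4); u=np.array([-np.sin(a),np.cos(a)])
print('tray', (E[0]+E[1])[:2]/2-53*u)
B=cast(c,[(241,171),(319,171)],.1682-.0252)*1000; print(B.round(1), 'carton',B.mean(0)[:2]-41*u)
t=cast(c,[(231,201),(330,201),(327,369),(234,368)],.1682+.0348)*1000; print(t.round(1),t.mean(0))
blob(pickle.load(open('top0.pkl','rb')),(404,210),.007,110)
E
```

```text
[[ 538.2 -268.7    7. ]
 [ 594.3 -264.5    7. ]
 [ 540.7 -295.6    7. ]
 [ 596.4 -291.9    7. ]]
w 56.26454298734872 4.239157957018825
tray [ 569.92097982 -319.45086486]
[[ 545.3 -281.2  143. ]
 [ 580.8 -278.9  143. ]] carton [ 565.93746219 -320.94734493]
[[ 548.2 -279.9  203. ]
 [ 577.7 -277.9  203. ]
 [ 583.3 -338.2  203. ]
 [ 550.9 -339.9  203. ]] [ 565.01452421 -308.96276691  203.        ]
blob bbox (382, 197, 44, 26) rect [ 569.6 -318. ] [ 60.5 108.8] 3.9
```

Call:
servo_tool:
  deltas:
    - {"dx": 1.8,"dy": 4,"dz": 30,"wx": 0,"wy": 0,"wz": -0.3}
    - {"dx": 0,"dy": 0,"dz": 45,"wx": 0,"wy": 0,"wz": 0}
    - {"dx": 0,"dy": 0,"dz": 40,"wx": 0,"wy": 0,"wz": 0}
    - {"dx": 0,"dy": 0,"dz": 15,"wx": 0,"wy": 0,"wz": 0}
    - {"dx": 0,"dy": 0,"dz": 7,"wx": 0,"wy": 0,"wz": 0}
    - {"dx": 0,"dy": 0,"dz": 0,"wx": 0,"wy": 0,"wz": 0}
    - {"dx": 0,"dy": 0,"dz": 0,"wx": 0,"wy": 0,"wz": 0}
    - {"dx": 0,"dy": 0,"dz": 0,"wx": 0,"wy": 0,"wz": 0}

```text
time: 20.75
position: [0.5728, -0.3162, 0.0342]
eef_rot: [0.68, 0.734, 0.001, 0.002]
force: [-0.7, 0.2, -3.1]
finger_gap: 0.0316
```

Call:
servo_tool:
  deltas:
    - {"dx": -0.5,"dy": -2.5,"dz": 3,"wx": 0,"wy": 0,"wz": 0}
    - {"dx": 0,"dy": 0,"dz": 2,"wx": 0,"wy": 0,"wz": 0}
    - {"dx": 0,"dy": 0,"dz": 1,"wx": 0,"wy": 0,"wz": 0}
    - {"dx": 0,"dy": 0,"dz": 0,"wx": 0,"wy": 0,"wz": 0}
    - {"dx": 0,"dy": 0,"dz": 0,"wx": 0,"wy": 0,"wz": 0}

```text
time: 21.25
position: [0.5689, -0.3167, 0.0281]
eef_rot: [0.68, 0.733, 0.0, 0.0]
force: [-4.5, 1.0, 9.3]
finger_gap: 0.0314
```

Call:
servo_tool:
  deltas:
    - {"dx": 0,"dy": 0,"dz": 0,"wx": 0,"wy": 0,"wz": 0}
    - {"dx": 0,"dy": 0,"dz": 0,"wx": 0,"wy": 0,"wz": 0}
    - {"dx": 0,"dy": 0,"dz": 0,"wx": 0,"wy": 0,"wz": 0}
    - {"dx": 0,"dy": 0,"dz": 0,"wx": 0,"wy": 0,"wz": 0}
    - {"dx": 0,"dy": 0,"dz": -15,"wx": 0,"wy": 0,"wz": 0}
    - {"dx": 0,"dy": 0,"dz": -45,"wx": 0,"wy": 0,"wz": 0}
    - {"dx": 0,"dy": 0,"dz": -45,"wx": 0,"wy": 0,"wz": 0}
    - {"dx": 0,"dy": 0,"dz": -45,"wx": 0,"wy": 0,"wz": 0}
    - {"dx": 0,"dy": 0,"dz": -45,"wx": 0,"wy": 0,"wz": 0}
    - {"dx": 0,"dy": 0,"dz": 0,"wx": 0,"wy": 0,"wz": 0}
    - {"dx": 0,"dy": 0,"dz": 0,"wx": 0,"wy": 0,"wz": 0}
  jaw: 60

```text
time: 22.35
position: [0.5696, -0.3166, 0.2234]
eef_rot: [0.68, 0.734, 0.001, 0.002]
force: [0.2, -0.7, -0.3]
finger_gap: 0.0655
```

```bash
python3 - <<'E'
from h import *; import pickle; c=look('wrist','w10.png')
pickle.dump(c,open('w10.pkl','wb')); p=proj(c,[(.5697,-.3188,.007),(.5697,-.3188,.063)]); print(p)
c=pickle.load(open('w4.pkl','rb'));print(cast(c,[(491,67)],.061), cast(pickle.load(open('w3.pkl','rb')),[(545,50)],.061)); print(cast(pickle.load(open('top0.pkl','rb')),[(140+481/2.6,140+80/2.6)],.061))
go(622,-99,200,3)
E
```

```text
[[278.20361949 179.62726359]
 [278.46528721 192.55192444]]
[[ 0.66291829 -0.10890471  0.061     ]] [[ 0.65287043 -0.10466358  0.061     ]]
[[ 0.66270905 -0.11190989  0.061     ]]
t 22.4 pos [ 568.8 -316.   221.6] yawY 4.4 tilt 0.04 gap 65.5 F [ 0.5  0.2 -0.9] q7 0.76
wz 1.4 shift tool [213.9  64.5  21.7] rows>= 5
```

View pics/w10.png

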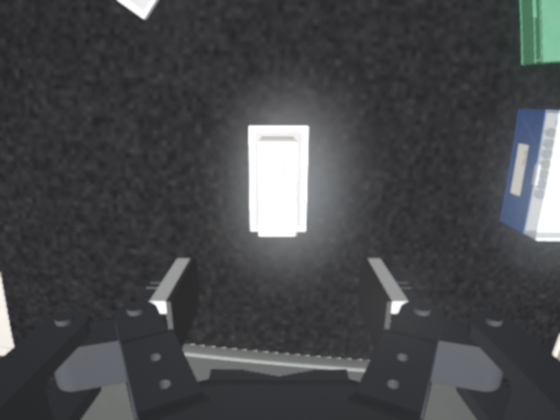

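Wrist view 10: the carton stands upright inside its tray rim, with its top at columns 258–298 and rows 140–237. The case is next.

Call:
servo_tool:
  deltas:
    - {"dx": 39.6,"dy": 21.8,"dz": 0,"wx": 0,"wy": 0,"wz": 0}
    - {"dx": 39.6,"dy": 21.8,"dz": 0,"wx": 0,"wy": 0,"wz": 0}
    - {"dx": 39.6,"dy": 21.8,"dz": 0,"wx": 0,"wy": 0,"wz": 0}
    - {"dx": 39.6,"dy": 21.8,"dz": 0,"wx": 0,"wy": 0,"wz": 0}
    - {"dx": 39.6,"dy": 21.8,"dz": 0,"wx": 0,"wy": 0,"wz": 0}
    - {"dx": 0,"dy": 0,"dz": 0,"wx": 0,"wy": 0,"wz": 0}
    - {"dx": 0,"dy": 0,"dz": 0,"wx": 0,"wy": 0,"wz": 0}
  jaw: 0

```text
time: 23.1
position: [0.662, -0.1086, 0.219]
eef_rot: [0.678, 0.735, -0.001, -0.001]
force: [-0.2, -0.6, 0.1]
finger_gap: 0.0856
```

```bash
python3 - <<'E'
from h import *; import pickle; pose(); c=look('wrist')
pickle.dump(c,open('w11.pkl','wb')); p=proj(c,[(.662,-.11,.061),(.662,-.11,0)]); print(p)
f=c['frame'][120:260,180:380]; g=cv2.convertScaleAbs(f,alpha=2,beta=0)
cv2.imwrite('pics/w11.png',cv2.resize(g,None,fx=3,fy=3)[...,::-1])
blob(c,p[1],.0,100)
E
```

```text
t 23.1 pos [ 662.  -108.6  219. ] yawY 4.6 tilt 0.20 gap 85.6 F [-0.2 -0.6  0.1] q7 0.40
[[279.68257783 192.62973752]
 [279.63852918 178.7316722 ]]
blob bbox (264, 161, 36, 14) rect [662.6 -98.1] [34.6 12.2] 8.0
```

View pics/w11.png

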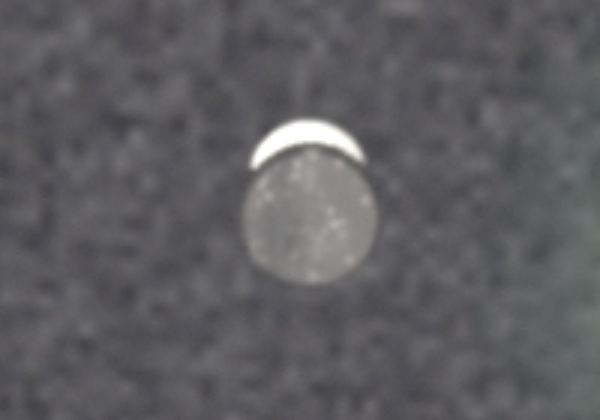

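Wrist crop 11: the cap circle is centred at full-image pixel (283.3,191.7), about 40 mm across, which puts it at roughly (665,-109.5). Nothing is near it.

Call:
servo_tool:
  deltas:
    - {"dx": -0.8,"dy": 3,"dz": 40,"wx": 0,"wy": 0,"wz": 0}
    - {"dx": 0,"dy": 0,"dz": 45,"wx": 0,"wy": 0,"wz": 0}
    - {"dx": 0,"dy": 0,"dz": 45,"wx": 0,"wy": 0,"wz": 0}
    - {"dx": 0,"dy": 0,"dz": 40,"wx": 0,"wy": 0,"wz": 0}
    - {"dx": 0,"dy": 0,"dz": 25,"wx": 0,"wy": 0,"wz": 0}
    - {"dx": 0,"dy": 0,"dz": 8,"wx": 0,"wy": 0,"wz": 0}
    - {"dx": 0,"dy": 0,"dz": 0,"wx": 0,"wy": 0,"wz": 0}
    - {"dx": 0,"dy": 0,"dz": 0,"wx": 0,"wy": 0,"wz": 0}

```text
time: 23.95
position: [0.6664, -0.1124, 0.0195]
eef_rot: [0.68, 0.733, 0.0, 0.001]
force: [-0.2, 0.2, -0.1]
finger_gap: 0.0854
```

Call:
servo_tool:
  deltas:
    - {"dx": 0,"dy": 0,"dz": 0,"wx": 0,"wy": 0,"wz": 0}
    - {"dx": 0,"dy": 0,"dz": 0,"wx": 0,"wy": 0,"wz": 0}
    - {"dx": 0,"dy": 0,"dz": 0,"wx": 0,"wy": 0,"wz": 0}
    - {"dx": 0,"dy": 0,"dz": 0,"wx": 0,"wy": 0,"wz": 0}
    - {"dx": 0,"dy": 0,"dz": 0,"wx": 0,"wy": 0,"wz": 0}
    - {"dx": 0,"dy": 0,"dz": 0,"wx": 0,"wy": 0,"wz": 0}
    - {"dx": 0,"dy": 0,"dz": 0,"wx": 0,"wy": 0,"wz": 0}
  jaw: 255
  grip_force: 40

```text
time: 24.65
position: [0.6662, -0.1111, 0.0191]
eef_rot: [0.68, 0.734, 0.0, 0.0]
force: [-1.8, 1.2, 7.2]
finger_gap: 0.0383
```

Call:
servo_tool:
  deltas:
    - {"dx": 0,"dy": 0,"dz": -15,"wx": 0,"wy": 0,"wz": 0}
    - {"dx": 0,"dy": 0,"dz": -40,"wx": 0,"wy": 0,"wz": 0}
    - {"dx": 0,"dy": 0,"dz": -45,"wx": 0,"wy": 0,"wz": 0}
    - {"dx": 0,"dy": 0,"dz": -45,"wx": 0,"wy": 0,"wz": 0}
    - {"dx": 0,"dy": 0,"dz": 0,"wx": 0,"wy": 0,"wz": 0}
    - {"dx": 0,"dy": 0,"dz": 0,"wx": 0,"wy": 0,"wz": 0}

```text
time: 25.25
position: [0.6662, -0.111, 0.165]
eef_rot: [0.68, 0.734, 0.001, 0.001]
force: [0.6, -1.1, -1.9]
finger_gap: 0.0384
```

```bash
python3 - <<'E'
from h import *
go(363,327,160)
E
```

```text
t 25.2 pos [ 666.2 -111.   165. ] yawY 4.4 tilt 0.17 gap 38.4 F [ 0.6 -1.1 -1.9] q7 0.43
wz 0.0 shift tool [ 459.9 -268.8    4.2] rows>= 11
```

Call:
servo_tool:
  deltas:
    - {"dx": 38.3,"dy": -22.4,"dz": 0,"wx": 0,"wy": 0,"wz": 0}
    - {"dx": 38.3,"dy": -22.4,"dz": 0,"wx": 0,"wy": 0,"wz": 0}
    - {"dx": 38.3,"dy": -22.4,"dz": 0,"wx": 0,"wy": 0,"wz": 0}
    - {"dx": 38.3,"dy": -22.4,"dz": 0,"wx": 0,"wy": 0,"wz": 0}
    - {"dx": 38.3,"dy": -22.4,"dz": 0,"wx": 0,"wy": 0,"wz": 0}
    - {"dx": 38.3,"dy": -22.4,"dz": 0,"wx": 0,"wy": 0,"wz": 0}
    - {"dx": 38.3,"dy": -22.4,"dz": 0,"wx": 0,"wy": 0,"wz": 0}
    - {"dx": 38.3,"dy": -22.4,"dz": 0,"wx": 0,"wy": 0,"wz": 0}
    - {"dx": 38.3,"dy": -22.4,"dz": 0,"wx": 0,"wy": 0,"wz": 0}
    - {"dx": 38.3,"dy": -22.4,"dz": 0,"wx": 0,"wy": 0,"wz": 0}
    - {"dx": 38.3,"dy": -22.4,"dz": 0,"wx": 0,"wy": 0,"wz": 0}
    - {"dx": 38.3,"dy": -22.4,"dz": 0,"wx": 0,"wy": 0,"wz": 0}
    - {"dx": 0,"dy": 0,"dz": 0,"wx": 0,"wy": 0,"wz": 0}
    - {"dx": 0,"dy": 0,"dz": 0,"wx": 0,"wy": 0,"wz": 0}

```text
time: 26.65
position: [0.3609, 0.3267, 0.1618]
eef_rot: [0.678, 0.735, -0.002, 0.0]
force: [1.1, -0.8, -1.3]
finger_gap: 0.0382
```

```bash
python3 - <<'E'
from h import *; import pickle; pose(); c=look('wrist','w12.png')
pickle.dump(c,open('w12.pkl','wb')); p=proj(c,[(.3628,.3268,.007)]); print(p)
blob(c,p[0],.007,110);blob(c,p[0],.007,140)
E
```

```text
t 26.6 pos [360.9 326.7 161.8] yawY 4.6 tilt 0.18 gap 38.2 F [ 1.1 -0.8 -1.3] q7 -0.59
[[281.82791933 191.33381716]]
blob bbox (231, 152, 91, 122) rect [358.  306.1] [ 77.9 104.8] 5.6
blob bbox (243, 153, 78, 76) rect [362.6 326.6] [63.4 63.1] 4.5
```

View pics/w12.png

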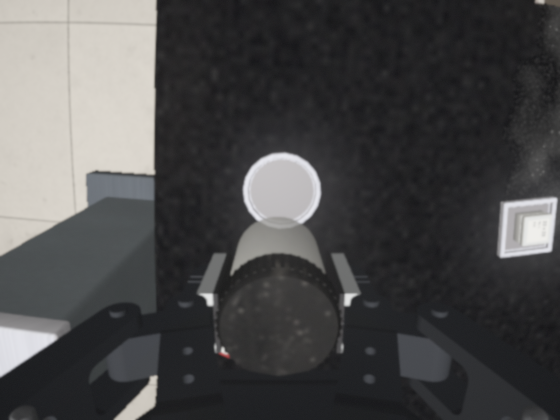

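Wrist view 12: the case is held upright with its cap at (279,312), and the round tray is at (282,190), 63 mm across. The memory stick is clear.

Call:
servo_tool:
  deltas:
    - {"dx": -1.4,"dy": 1.5,"dz": 30,"wx": 0,"wy": 0,"wz": 0}
    - {"dx": 0,"dy": 0,"dz": 45,"wx": 0,"wy": 0,"wz": 0}
    - {"dx": 0,"dy": 0,"dz": 35,"wx": 0,"wy": 0,"wz": 0}
    - {"dx": 0,"dy": 0,"dz": 18,"wx": 0,"wy": 0,"wz": 0}
    - {"dx": 0,"dy": 0,"dz": 7,"wx": 0,"wy": 0,"wz": 0}
    - {"dx": 0,"dy": 0,"dz": 0,"wx": 0,"wy": 0,"wz": 0}
    - {"dx": 0,"dy": 0,"dz": 0,"wx": 0,"wy": 0,"wz": 0}

```text
time: 27.4
position: [0.3651, 0.3252, 0.0288]
eef_rot: [0.68, 0.733, 0.001, 0.0]
force: [-0.5, -0.1, -0.5]
finger_gap: 0.0384
```

Call:
servo_tool:
  deltas:
    - {"dx": 0,"dy": -1.5,"dz": 3,"wx": 0,"wy": 0,"wz": 0}
    - {"dx": 0,"dy": 0,"dz": 2,"wx": 0,"wy": 0,"wz": 0}
    - {"dx": 0,"dy": 0,"dz": 1.3,"wx": 0,"wy": 0,"wz": 0}
    - {"dx": 0,"dy": 0,"dz": 0,"wx": 0,"wy": 0,"wz": 0}
    - {"dx": 0,"dy": 0,"dz": 0,"wx": 0,"wy": 0,"wz": 0}

```text
time: 27.9
position: [0.3628, 0.3256, 0.0221]
eef_rot: [0.68, 0.734, 0.0, -0.0]
force: [-0.3, -0.1, 2.6]
finger_gap: 0.0384
```

Call:
servo_tool:
  deltas:
    - {"dx": 0,"dy": 0,"dz": 0,"wx": 0,"wy": 0,"wz": 0}
    - {"dx": 0,"dy": 0,"dz": 0,"wx": 0,"wy": 0,"wz": 0}
    - {"dx": 0,"dy": 0,"dz": 0,"wx": 0,"wy": 0,"wz": 0}
    - {"dx": 0,"dy": 0,"dz": 0,"wx": 0,"wy": 0,"wz": 0}
    - {"dx": 0,"dy": 0,"dz": -15,"wx": 0,"wy": 0,"wz": 0}
    - {"dx": 0,"dy": 0,"dz": -45,"wx": 0,"wy": 0,"wz": 0}
    - {"dx": 0,"dy": 0,"dz": -45,"wx": 0,"wy": 0,"wz": 0}
    - {"dx": 0,"dy": 0,"dz": -45,"wx": 0,"wy": 0,"wz": 0}
    - {"dx": 0,"dy": 0,"dz": -45,"wx": 0,"wy": 0,"wz": 0}
    - {"dx": 40,"dy": -20,"dz": 0,"wx": 0,"wy": 0,"wz": 0}
    - {"dx": 40,"dy": -20,"dz": 0,"wx": 0,"wy": 0,"wz": 0}
    - {"dx": 40,"dy": -20,"dz": 0,"wx": 0,"wy": 0,"wz": 0}
    - {"dx": 40,"dy": -20,"dz": 0,"wx": 0,"wy": 0,"wz": 0}
    - {"dx": 40,"dy": -20,"dz": 0,"wx": 0,"wy": 0,"wz": 0}
    - {"dx": 40,"dy": -20,"dz": 0,"wx": 0,"wy": 0,"wz": 0}
    - {"dx": 0,"dy": 0,"dz": 0,"wx": 0,"wy": 0,"wz": 0}
    - {"dx": 0,"dy": 0,"dz": 0,"wx": 0,"wy": 0,"wz": 0}
  jaw: 60

```text
time: 29.6
position: [0.2237, 0.5557, 0.2161]
eef_rot: [0.679, 0.734, -0.001, 0.0]
force: [1.2, -0.5, -1.5]
finger_gap: 0.0653
```

```bash
python3 - <<'E'
from h import *; import pickle; pose(); T=look('top','top1.png'); w=look('wrist','w13.png'); T0=pickle.load(open('top0.pkl','rb'))
for n,c in(('before',T0),('after',T)):
    print(n); blob(c,(284,216),.027,75); blob(c,(216,306),.009,75,c['frame'].max(2))
f=T['frame'];tiles=[cv2.resize(f[y-35:y+35,x-45:x+45],(380,295),interpolation=cv2.INTER_CUBIC) for x,y in((323,253),(404,210),(154,293),(162,208))]
cv2.imwrite('pics/fin.png',np.vstack([np.hstack(tiles[:2]),np.hstack(tiles[2:])])[...,::-1])
E
```

```text
t 29.6 pos [223.7 555.7 216.1] yawY 4.5 tilt 0.08 gap 65.3 F [ 1.2 -0.5 -1.5] q7 -1.06
before
blob bbox (273, 204, 21, 23) rect [552.3  -8.8] [49.7 55.3] 24.6
blob bbox (208, 293, 15, 25) rect [330.6 169.9] [22.7 59.5] 68.4
after
blob bbox (273, 204, 21, 23) rect [552.3  -8.8] [49.7 55.3] 24.6
blob bbox (208, 293, 15, 25) rect [330.6 169.9] [22.7 59.5] 68.4
```

View pics/fin.png

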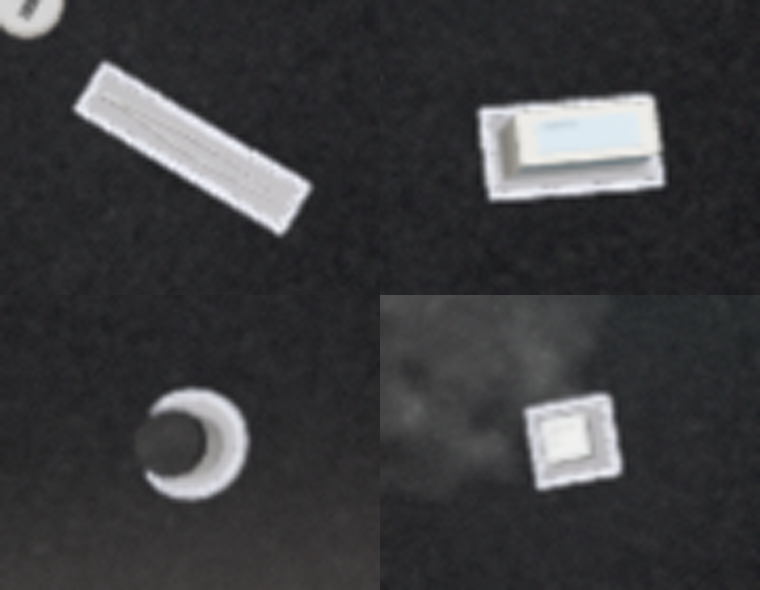

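Final top crops: all four things are within their rims. The bystanders have identical blobs before and after. One numeric check of the centres, allowing for parallax, then I hand in.

```bash
python3 - <<'E'
from h import *; import pickle; T=pickle.load(open('top0.pkl','rb'))
for n,p,z,t in(('case',(150,293.2),.064,(362.7,326.7)),('cover',(161.1,207.2),.019,(584.7,312.1)),('carton',(407.6,206.1),.063,(569.7,-318.6)),('forceps',(323-45+190/4.22,253-35+148/4.21),.006,(459.5,-105.3))):
    q=cast(T,[p],z)[0,:2]*1000; print(n,q.round(1),'off',np.round(q-t,1))
s=ctrl.sense(); print(s['time'],s['position'])
print(ctrl.close_job())
E
```

```text
case [360.6 322.7] off [-2.1 -4. ]
cover [582.  312.5] off [-2.7  0.4]
carton [ 567.9 -315.6] off [-1.8  3. ]
forceps [ 458.1 -105.4] off [-1.4 -0.1]
29.7 [0.22572426 0.55422882 0.21651509]
the job is handed in; nothing more can be done
None
```

I put the forceps, cover-glass box, slide carton and objective case into their own trays and handed the job in at about 30 s. The arm was clear of everything.

My last top-view check, allowing for parallax, put each centre within the 14 mm limit of its tray's centre:

| Thing | Offset from tray centre |
|---|---|
| Forceps | about 1.5 mm |
| Cover-glass box | about 3 mm |
| Slide carton | about 3.5 mm |
| Objective case | about 4.5 mm |

- **Upright and resting:** in that view all four sit inside their rims, the same way up as before. A rise in the wrist force showed each one meeting its tray floor as I set it down. I did not measure heights or tilts after release.
- **Tally counter and memory stick:** they measured exactly the same in the top view before and after, so neither was moved.
- **Failed or disagreed:** my first move call was refused because each row needs all six numbers. The first measurement of the square tray was thrown off by the grey haze beside it, and I measured it again. No check at the end failed or disagreed.

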